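Lock the heat sinks away in the parts drawer

ROBOT

A 6-joint arm with a two-finger parallel gripper is mounted at the origin on the work surface. World frame = base frame: x ahead of the robot, y to its left, z up, the work surface at z = 0. Lengths are in m, angles in rad, forces in N, time in s.
With the tool pointing down it reaches from about 0.35 to 0.775 m from the base axis. Payload 5.5 kg.
Tool frame: the origin (TCP) lies on the centre line of the jaws, within the pads' length; the fingertips stand 25 mm ahead of it and the grasp point (between the pads) lies 6 mm ahead of it (robot.tip_reach is the distance from the TCP to the fingertips, in m); z points along the fingers, y is the direction in which the jaws open and shut (so a half turn about z gives the same grasp; the last joint's range is limited). The gripper opens to 85 mm and grips with 20 to 120 N. Pads are 22 mm wide; open, the fingers measure 114 mm over their backs; the gripper's body (76 mm by 85 mm) begins 54 mm behind the grasp point. The pads swing forward as they close: fully open they stand 13 mm farther back than shut.
Start: joints at [1.019, 0.313, 0.046, 1.304, 0, 1.431], TCP at [0.23, 0.527, 0.256] pointing down, gripper open.
Joint ranges: [-2.76, 2.76], [-0.86, 1.69], [-1.03, 1.26], [-2.2, 2.34], [-1.47, 1.5], [-3.14, 3.14]. Speed limits (rad/s): [2.57, 2.57, 3.14, 3.14, 3.14, 3.14].

INTERFACE

Orientations are given as a unit quaternion [x, y, z, w].
In Python, from cell import robot, hand, planner, viewer gives the robot as it stands. Calls block until the motion is done:
- robot.reach(position, orientation): joint-space move of the TCP to a pose.
- robot.move_linear(position, rotation=None, vel=0.15, guard=None): straight line of the TCP; rotation=None keeps the orientation; vel is the mean speed in m/s. With guard (N) it stops when the force on the tool has changed by that much, and returns True; else False.
- robot.goto_joints(angles): joint-space move.
- hand.grip(opening): opening from 0.0 (shut) to 1.0 (fully open); the grip force is fixed at half the most; returns when the fingers have stopped.
- robot.pause(seconds).
- planner.inverse_kinematics(position, orientation): joint angles nearest the present ones, or None.
- robot.state(): the state.
- viewer.capture(name): name is "scene" or "top" or "wrist"; returns a dict with "img" (400x640x3 uint8, red, green, blue), "fx", "fy", "cx", "cy" (pixels), "eye" and "orientation" of the camera in the world; the wrist camera has in their place "T_tool_cam" (4x4, takes a point from camera to tool coordinates, whose origin is the TCP and whose axes are the flange's). Camera axes: x right, y down, z forward; pixel columns grow to the right and rows downward; lengths in m; the calibration is good to about 2 mm. A picture is of the moment at which its call begins: read the wrist's pose just before it. There is no depth.
A pose or a line that the arm cannot do raises robot.Unreachable and nothing moves.
- robot.close_job(): hands the job in, once; it reports no verdict.
The state is a dict: "t": time; "joint_positions": joint angles; "joint_velocities": joint speeds; "effort": joint torques, N m; "eef_pos": TCP position; "ee_rot": TCP orientation; "wrist_force": force on the tool from outside, world axes, zero at the start; "wrist_torque": the same for the moment, N m; "finger_gap": opening from 0.0 (shut) to 1.0 (fully open).
Only numpy, scipy, OpenCV 4.12 (cv2) and the standard library are available. Lean on these libraries where they do the work, as an engineer would, in place of code of your own. Each camera call takes 0.05 s, during which the arm holds its last target.

TASK

Take the key from its wooden stand, push it fully home in the lock on top of the low steel cabinet, turn it clockwise to its stop to withdraw the bolt, and pull the drawer out to its stop. Lay every rectangular finned heat sink from the bench in the drawer, flat on its floor with the fins up and none on top of another; then push the drawer fully shut, turn the key back to lock it, and take the key out and hang it upright in its stand again. Leave everything else on the bench and the cabinet where it is.

Things in the scene. Friction and masses are not known exactly. Their poses are not given: they have to be found in the camera images.
- key_grip (a point): centre of the flat bow of a steel key hanging upright, bit down, by its collar in a wooden stand; this point is 62 mm above the bit's lower end. The bow is 40 mm wide (x) x 10 mm thick (y), from 38 to 85 mm above that end; grip it from above across its thickness. z runs up along the shank; half a turn about z makes no difference
- key_tip (a point): centre of the lower end of the key's bit, axes as at key_grip. From this end up: a flat bit 22 mm wide (x) x 6 mm thick (y) x 14 mm high, a round shank 6.6 mm across up to 32.5 mm, a round collar 32 mm across from 32.5 to 38 mm, then the bow. About 70 g
- stand_slot (a point): centre of the slot in the top face of the key's wooden stand (80 x 56 mm, 50 mm high, fixed to the bench). The slot goes right through, 35 mm long (x) x 12 mm wide (y); the key's bit goes down through it and the collar rests on the top face. z up
- lock_mouth (a point): centre of the keyhole, in the top face of a square steel boss (44 x 42 mm, 15 mm proud) on the cabinet's top at its front +y corner. A slot 25 mm long (x) x 9 mm wide (y), bevelled, 16 mm deep in a fixed cap; under it the turning barrel has the same slot. Fully home the collar sits on the boss and the key's lower end is 32.5 mm below this point. x to the cabinet's rear, z up
- lock (a joint): turn of the barrel: 0 locked (slot in line with the keyhole), grows clockwise seen from above, stop at 1.35 rad; the hidden bolt clears the drawer from about 1.1 rad. The key turns only when fully home, and comes out only when turned back to 0. It stays where left, takes about 0.05 N m. The bolt goes back only with the drawer shut to within 3 mm
- drawer (a joint): how far the drawer is pulled out (m): 0 shut, 0.14 at its stop. It slides toward -x of tray, takes about 1.5 N and stays where it is left. While locked, the bolt holds it (up to 5 mm of play)
- handle (a point): middle of the drawer's handle, a level round steel bar 12 mm thick, 110 mm long (y), 45 mm in front of the drawer's front, 60 mm over the bench; moves with the drawer. The grey steel cabinet is 210 mm deep, 350 wide, 85 high, fixed to the bench; the drawer front's top edge is 6.5 mm below its top. x points to the cabinet's rear
- tray (a point): centre of the drawer's floor (8 mm over the bench); moves with the drawer. Floor 304 mm wide (y +-152), 171 mm long (x -90 to 86); side and rear walls 30 mm high (one rear side part 44), front 70. x to the cabinet's rear, z up. With the drawer at its stop, x -90 to 50 mm is open from above; the rest is under the cabinet's top, underside 72 mm above the floor
- sink0_center (a point): centre of a rectangular aluminium heat sink, 72 mm long (x) x 36 mm wide (y) x 34 mm tall, 100 to 200 g, with six fins pointing up and running along its length; lies on the bench, fins up. Two to four of these four are there
- sink1_center (a point): centre of a rectangular aluminium heat sink, 72 mm long (x) x 36 mm wide (y) x 34 mm tall, 100 to 200 g, with six fins pointing up and running along its length; lies on the bench, fins up. Two to four of these four are there
- sink2_center (a point): centre of a rectangular aluminium heat sink, 72 mm long (x) x 36 mm wide (y) x 34 mm tall, 100 to 200 g, with six fins pointing up and running along its length; lies on the bench, fins up. Two to four of these four are there
- sink3_center (a point): centre of a rectangular aluminium heat sink, 72 mm long (x) x 36 mm wide (y) x 34 mm tall, 100 to 200 g, with six fins pointing up and running along its length; lies on the bench, fins up. Two to four of these four are there
- capacitor: grey round capacitor can standing upright, 40 mm across, 56 mm tall; origin at the centre of its underside. Not to be put away
- adapter: black plastic power adapter block 70 x 46 x 32 mm, lying flat; origin at the centre of its underside. Not to be put away
- fan: black square cooling fan 92 x 92 x 25 mm lying flat; origin at the centre of its underside. Leave alone
- driver: screwdriver about 190 mm long lying on the bench in front of the robot; leave alone
- screwjar: small jar 60 mm across, 70 mm tall, standing near the front right of the cabinet's top; origin at the centre of its underside. Leave alone

How it is judged:
On the way, in this order (a step that is already met when the one before it is completed fails the run):
1. the key is pushed fully home in the lock (horizontal distance between key_tip and lock_mouth below 0.006 m and z of key_tip in the frame of lock_mouth below -0.0295 m), for 0.2 s.
2. the key has turned the lock and withdrawn the bolt (all of step 1 and value of joint lock above 1.1 rad), for 0.1 s.
3. the drawer is pulled out to its stop (value of joint drawer above 0.13 m), for 0.2 s.
4. every heat sink lies flat, fins up, on the drawer's floor (x of sink0_center in the frame of tray between -0.075 and 0.075 m and y of sink0_center in the frame of tray between -0.14 and 0.14 m and z of sink0_center in the frame of tray between 0.008 and 0.025 m and angle between each of sink0_center, sink1_center, sink2_center, sink3_center's own z axis and vertical below 0.2 rad and x of sink1_center in the frame of tray between -0.075 and 0.075 m and y of sink1_center in the frame of tray between -0.14 and 0.14 m and z of sink1_center in the frame of tray between 0.008 and 0.025 m and x of sink2_center in the frame of tray between -0.075 and 0.075 m and y of sink2_center in the frame of tray between -0.14 and 0.14 m and z of sink2_center in the frame of tray between 0.008 and 0.025 m and x of sink3_center in the frame of tray between -0.075 and 0.075 m and y of sink3_center in the frame of tray between -0.14 and 0.14 m and z of sink3_center in the frame of tray between 0.008 and 0.025 m and value of joint drawer above 0.06 m), for 0.2 s.
5. the drawer is pushed fully shut (value of joint drawer below 0.006 m), for 0.2 s.
6. the key is turned back and the drawer locked (value of joint lock below 0.15 rad and value of joint drawer below 0.006 m), for 0.1 s.
At the end, for the whole second after the job is handed in: All heat sinks lie flat (0.2 rad) on the drawer's floor (centre within 75 mm of the tray's centre front to rear, 140 mm sideways); drawer shut within 6 mm; lock back within 0.15 rad of locked; key hanging upright (0.2 rad) in its stand's slot, collar on its top face (20 mm) (all of step 6 and x of sink0_center in the frame of tray between -0.075 and 0.075 m and y of sink0_center in the frame of tray between -0.14 and 0.14 m and z of sink0_center in the frame of tray between 0.008 and 0.025 m and angle between each of sink0_center, sink1_center, sink2_center, sink3_center, key_grip's own z axis and vertical below 0.2 rad and x of sink1_center in the frame of tray between -0.075 and 0.075 m and y of sink1_center in the frame of tray between -0.14 and 0.14 m and z of sink1_center in the frame of tray between 0.008 and 0.025 m and x of sink2_center in the frame of tray between -0.075 and 0.075 m and y of sink2_center in the frame of tray between -0.14 and 0.14 m and z of sink2_center in the frame of tray between 0.008 and 0.025 m and x of sink3_center in the frame of tray between -0.075 and 0.075 m and y of sink3_center in the frame of tray between -0.14 and 0.14 m and z of sink3_center in the frame of tray between 0.008 and 0.025 m and horizontal distance between key_tip and stand_slot below 0.02 m and z of key_tip in the frame of stand_slot between -0.037 and -0.028 m); the robot touches nothing.
It fails at once if one of the other things (capacitor, adapter, fan, screwdriver, jar) is moved more than 5 cm (distance of any of capacitor, adapter, fan, driver, screwjar from where it was at the start of the episode above 0.05 m).
Of sink0, sink1, sink2, sink3 only 2 to 4 are there at a start; the rules pass over those that are not, and their reading is None.
At some moment in a run one of sink0, sink1, sink2, sink3 may be knocked a few centimetres aside while the robot is not near it.
It also fails if it takes over 210 s, if anything falls off the work surface, if the arm or the gripper's body presses on something with over 40 N, if the wrist force passes 120 N, or if a joint passes its speed limit or range.

## Working session

There is one attempt and no reset: what is moved stays moved. The work goes in short steps, each a Python script; the robot and the scene stay as the last script left them, time stands still between calls to the robot, and variables do not carry over. Pictures are saved under pics/ and viewed, and the job is handed in when it is done.

```bash
ls; mkdir -p pics; cat > h.py <<'E'
import numpy as np, cv2
from scipy.spatial.transform import Rotation as R
from cell import robot, hand, planner, viewer
def cam(name):
    s=robot.state(); c=viewer.capture(name); K=(c["fx"],c["fy"],c["cx"],c["cy"])
    if "T_tool_cam" in c:
        T=np.eye(4);T[:3,:3]=R.from_quat(s["ee_rot"]).as_matrix();T[:3,3]=s["eef_pos"]
        T=T@np.array(c["T_tool_cam"])
    else:
        T=np.eye(4);T[:3,:3]=R.from_quat(c["orientation"]).as_matrix();T[:3,3]=c["eye"]
    return c["img"],K,T
def ray(K,T,u,v):
    d=T[:3,:3]@np.array([(u-K[2])/K[0],(v-K[3])/K[1],1.]); return T[:3,3],d
def onz(K,T,u,v,z):
    o,d=ray(K,T,u,v); return o+d*(z-o[2])/d[2]
def proj(K,T,p):
    q=T[:3,:3].T@(np.array(p)-T[:3,3]); return K[0]*q[0]/q[2]+K[2],K[1]*q[1]/q[2]+K[3]
def save(n,img): cv2.imwrite(f"pics/{n}.png",cv2.cvtColor(img,cv2.COLOR_RGB2BGR))
def down(yaw):
    # tool z down; tool y axis points at angle yaw in world xy
    y=np.array([np.cos(yaw),np.sin(yaw),0]);z=np.array([0,0,-1.]);x=np.cross(y,z)
    return R.from_matrix(np.stack([x,y,z],1)).as_quat()
E
python3 - <<'E'
from h import *
for n in("scene","top","wrist"):
    i,K,T=cam(n);save(n+"0",i);print(n,K,np.round(T,3).tolist())
s=robot.state();print(s["t"],s["eef_pos"],s["ee_rot"],robot.tip_reach,R.from_quat(s["ee_rot"]).as_matrix().round(2).tolist())
E
```

```text
pics
scene (376.6923720993022, 376.6923720993022, 319.71852305375074, 199.8389011586428) [[0.179, 0.788, -0.589, 1.127], [0.984, -0.137, 0.115, -0.081], [0.01, -0.6, -0.8, 0.882], [0.0, 0.0, 0.0, 1.0]]
top (365.4334371839138, 365.4334371839138, 323.15752759117305, 206.1558130272151) [[-0.019, -0.988, 0.154, 0.351], [-1.0, 0.02, 0.006, 0.055], [-0.009, -0.154, -0.988, 1.296], [0.0, 0.0, 0.0, 1.0]]
wrist (345.7493135486942, 345.7493135486942, 328.04070831167627, 194.95607752914265) [[0.401, 0.872, 0.282, 0.159], [0.916, -0.381, -0.124, 0.558], [-0.0, 0.308, -0.951, 0.373], [0.0, 0.0, 0.0, 1.0]]
0.15 [0.22996914 0.52663944 0.25561919] [ 2.04439963e-01  9.78878861e-01 -6.48611347e-04 -2.37505904e-04] 0.025 [[-0.92, 0.4, -0.0], [0.4, 0.92, -0.0], [0.0, -0.0, -1.0]]
```

View pics/top0.png

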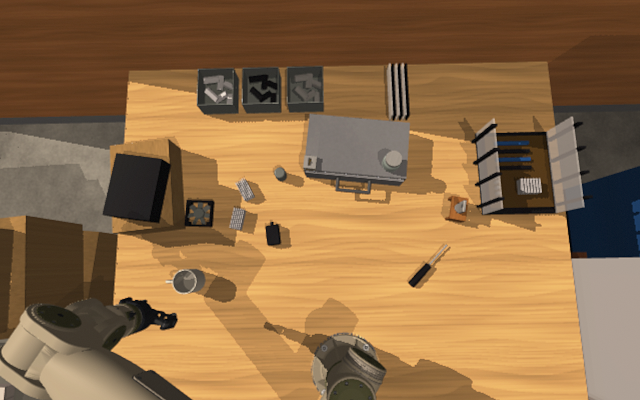

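View pics/scene0.png

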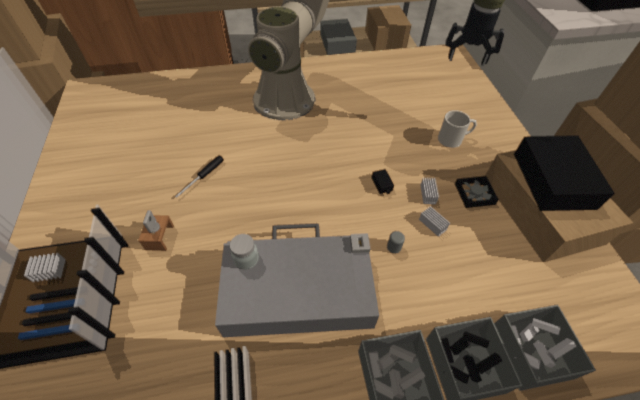

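View pics/wrist0.png

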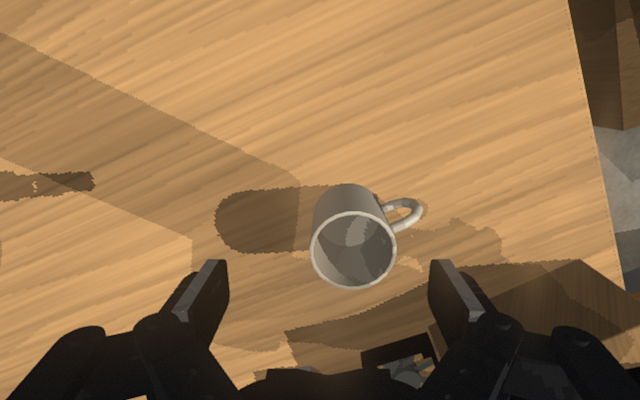

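```bash
python3 - <<'E'
from h import *
i,K,T=cam("top")
a=cv2.resize(i[130:280,180:300],None,fx=5,fy=5,interpolation=2)
b=cv2.resize(i[90:290,300:560],None,fx=3,fy=3,interpolation=2)
save("t1",a);save("t2",b)
for n,u,v,z in [("s1",245,188,.03),("s2",237,219,.03),("stand",457,205,.05),("boss",311,162,.1),("handle",353,185,.06),("jar",393,158,.15),("cap",280,174,.05),("white",530,186,.03),("fan",200,212,.02),("adap",273,234,.03)]:
    print(n,onz(K,T,u,v,z).round(3))
i,K,T=cam("scene")
save("s1",cv2.resize(i[120:320,100:400],None,fx=2.6,fy=2.6,interpolation=2))
E
```

```text
s1 [0.619 0.339 0.03 ]
s2 [0.509 0.365 0.03 ]
stand [ 0.54  -0.397  0.05 ]
boss [0.689 0.101 0.1  ]
handle [ 0.615 -0.041  0.06 ]
jar [ 0.683 -0.166  0.15 ]
cap [0.662 0.212 0.05 ]
white [ 0.605 -0.665  0.03 ]
fan [0.538 0.499 0.02 ]
adap [0.454 0.239 0.03 ]
```

View pics/t1.png

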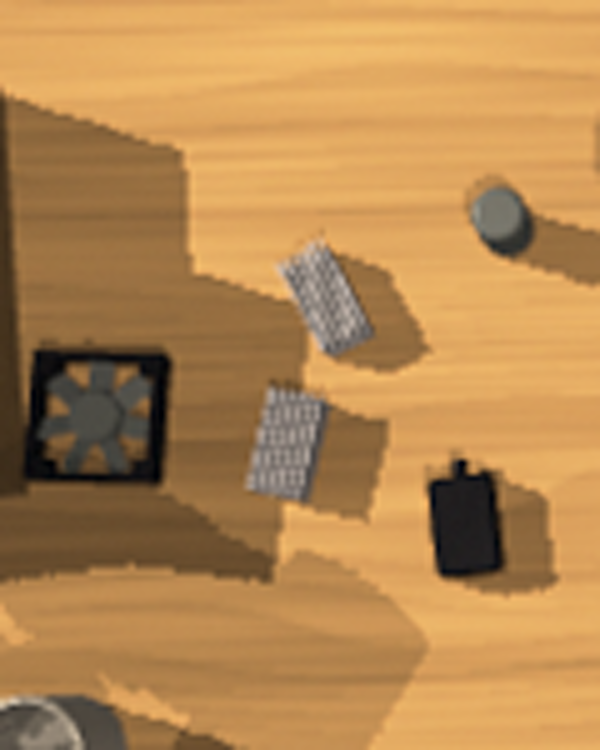

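View pics/t2.png

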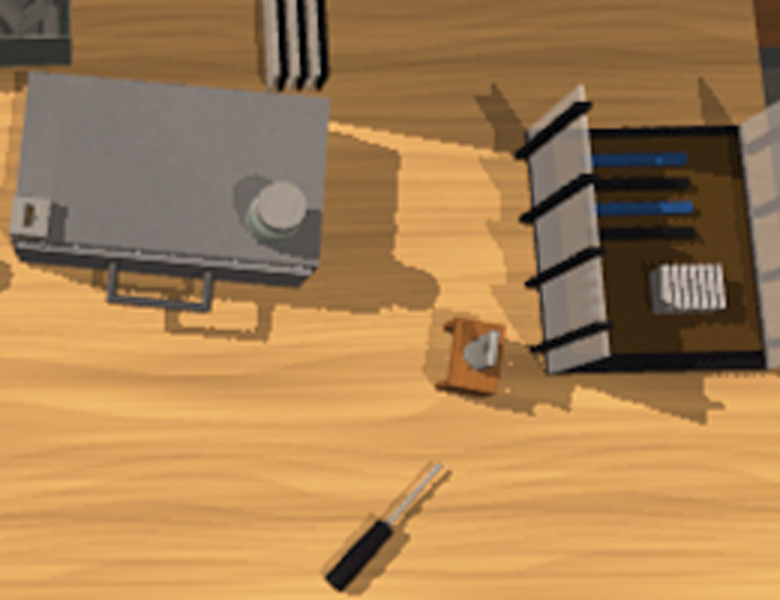

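View pics/s1.png

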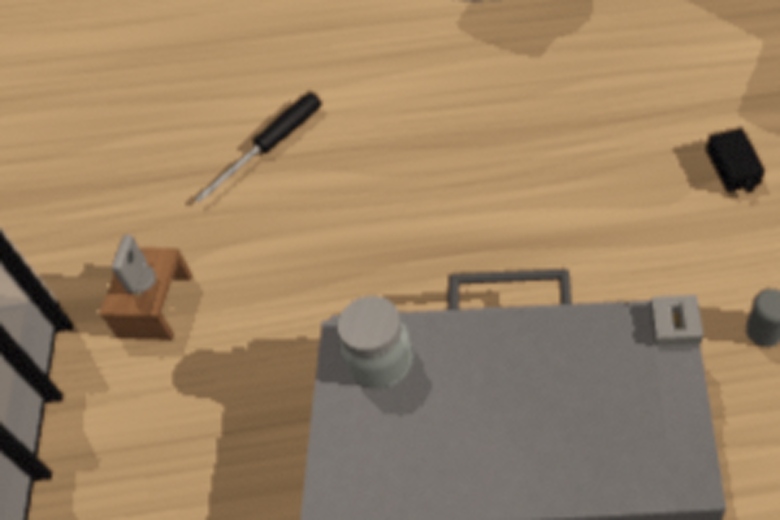

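```bash
python3 - <<'E'
from h import *
q=down(np.pi/2)
j=planner.inverse_kinematics([0.5,-0.39,0.25],q);print(np.round(j,2))
print(np.round(planner.inverse_kinematics([0.689,0.101,0.15],q),2),np.round(planner.inverse_kinematics([0.689,0.101,0.15],down(-np.pi/2)),2))
robot.reach([0.5,-0.39,0.25],q)
print(robot.state()["t"],robot.state()["joint_positions"].round(2) if hasattr(robot.state()["joint_positions"],'round') else robot.state()["joint_positions"])
i,K,T=cam("wrist");save("w1",i);np.savez("w1",K=K,T=T)
E
```

```text
[-0.79  0.43  0.21  1.34  0.   -0.79]
[0.03 0.59 0.22 1.2  0.   0.03] [ 0.03  0.59  0.22  1.2   0.   -3.11]
3.5833 [-0.79  0.43  0.21  1.34  0.   -0.79]
```

View pics/w1.png

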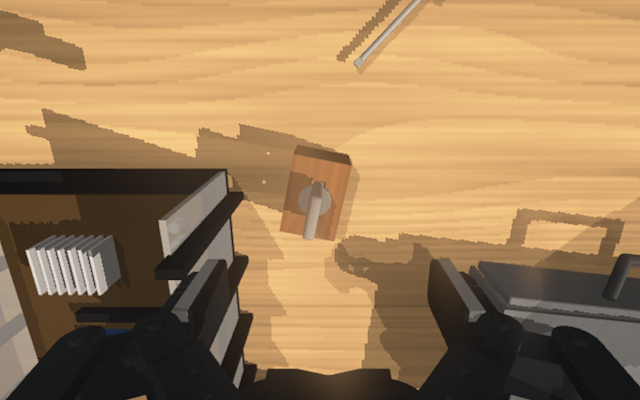

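```bash
python3 - <<'E'
import cv2
i=cv2.imread("pics/w1.png");cv2.imwrite("pics/w1c.png",cv2.resize(i[130:260,140:370],None,fx=3.4,fy=3.4,interpolation=2))
i=cv2.imread("pics/scene0.png");cv2.imwrite("pics/s0c.png",cv2.resize(i[190:370,0:190],None,fx=3.3,fy=3.3,interpolation=2))
i=cv2.imread("pics/top0.png");cv2.imwrite("pics/t0c.png",cv2.resize(i[100:240,430:600],None,fx=4,fy=4,interpolation=2))
E
```

```text
(no output)
```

View pics/w1c.png

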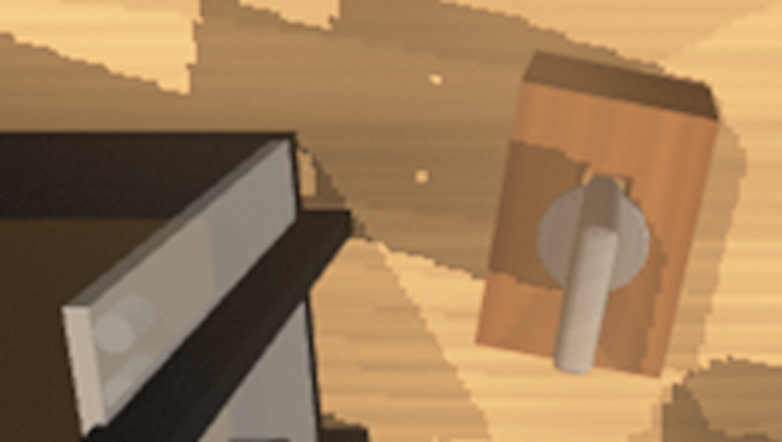

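View pics/s0c.png

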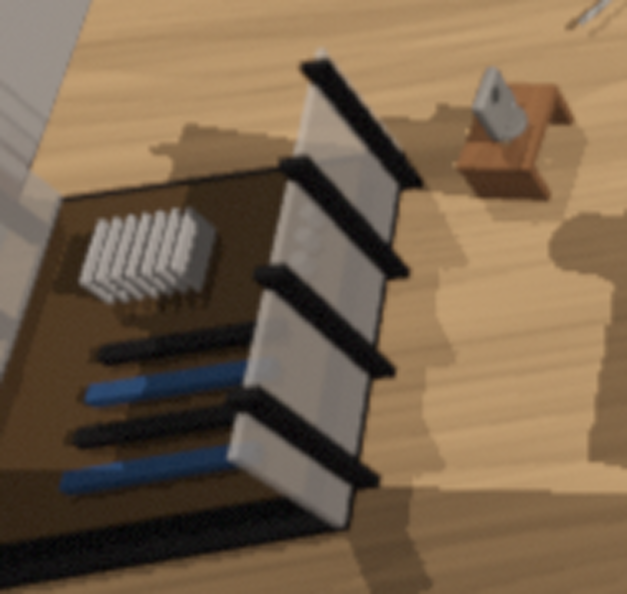

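View pics/t0c.png

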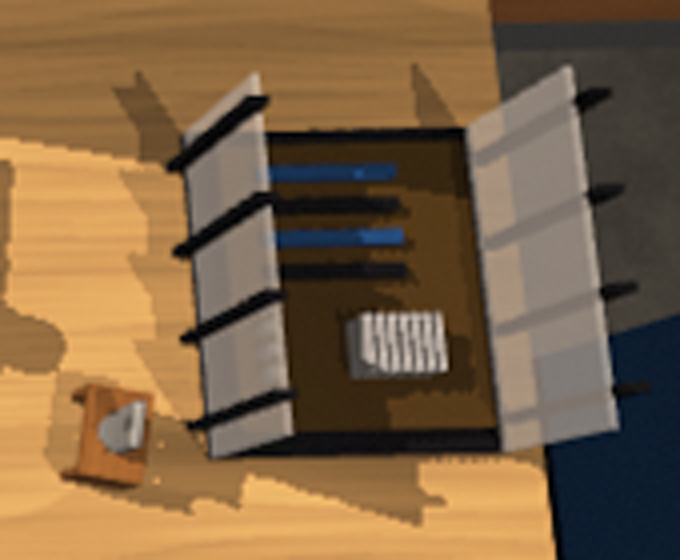

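```bash
python3 - <<'E'
from h import *
d=np.load("w1.npz");K,T=d["K"],d["T"]
w=lambda a:(140+(a[0]+.5)/3.4-.5,130+(a[1]+.5)/3.4-.5)
c=np.array([onz(K,T,*w(p),.05) for p in [(523,83),(717,118),(660,378),(477,343)]])
print(c.round(4));m=c.mean(0);print("stand",m, [np.linalg.norm(c[k]-c[k-1]).round(4) for k in range(4)])
a=(c[0]+c[1]-c[2]-c[3])[:2];print("long",np.degrees(np.arctan2(a[1],a[0])));b=(c[1]+c[2]-c[0]-c[3])[:2];print("short",np.degrees(np.arctan2(b[1],b[0])))
print("bow top ends",onz(K,T,*w((572,370)),.1025),onz(K,T,*w((600,228)),.1025), "collar c",onz(K,T,*w((594,238)),.0555))
p=onz(K,T,*w((350,215)),0);print("postbase",p)
i,K2,T2=cam("top")
print("postbase top",onz(K2,T2,477.5,206,0))
o,dd=ray(K2,T2,502.5,198.75)
for z in(.05,.1,.15,.2,.25):print(z,onz(K2,T2,502.5,198.75,z).round(3))
E
```

```text
[[ 0.4856 -0.4211  0.05  ]
 [ 0.4953 -0.3679  0.05  ]
 [ 0.5741 -0.3832  0.05  ]
 [ 0.5628 -0.4369  0.05  ]]
stand [ 0.52946976 -0.4022676   0.05      ] [np.float64(0.0788), np.float64(0.0541), np.float64(0.0802), np.float64(0.0549)]
long 168.7401242115295
short 78.88936106901903
bow top ends [ 0.54686177 -0.40591816  0.1025    ] [ 0.50996558 -0.39864898  0.1025    ] collar c [ 0.52842651 -0.40199549  0.0555    ]
postbase [ 0.53934916 -0.48407327  0.        ]
postbase top [ 0.54237855 -0.48800298  0.        ]
0.05 [ 0.559 -0.555  0.05 ]
0.1 [ 0.55 -0.53  0.1 ]
0.15 [ 0.542 -0.506  0.15 ]
0.2 [ 0.534 -0.481  0.2  ]
0.25 [ 0.525 -0.457  0.25 ]
```

```bash
python3 - <<'E'
from h import *
q=down(np.radians(78.8))
hand.grip(0.45)
robot.reach([0.5285,-0.4022,0.16],q)
i,K,T=cam("wrist");save("w2",i)
print(robot.move_linear([0.5285,-0.4022,0.0855],q,vel=0.08,guard=15))
s=robot.state();print(s["t"],s["eef_pos"],s["wrist_force"])
hand.grip(0.0);s=robot.state();print(s["t"],s["finger_gap"],s["wrist_force"])
i,K,T=cam("wrist");save("w3",i)
E
```

```text
False
5.8083 [ 0.52886321 -0.40254463  0.08615259] [ 0.78901171  0.64158728 -0.3417471 ]
6.1667 0.11039168402110691 [ 0.3001854  -0.56612297  2.67563987]
```

View pics/w3.png

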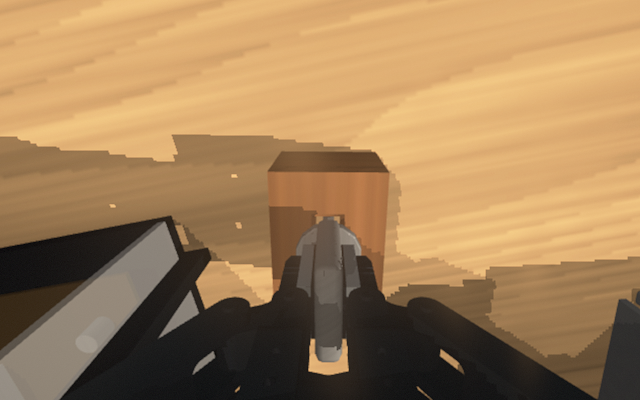

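View pics/w2.png

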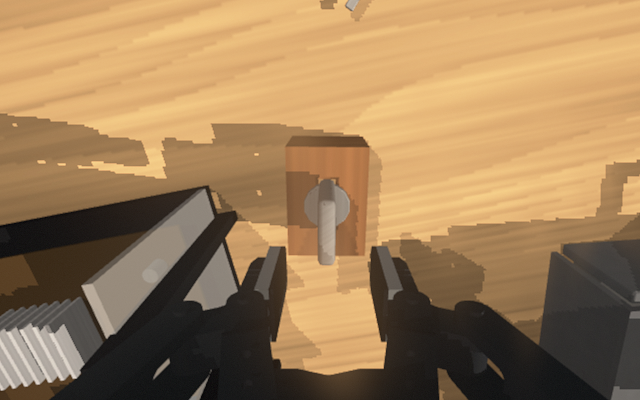

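```bash
python3 - <<'E'
from h import *
robot.move_linear([0.5285,-0.4022,0.17],vel=0.12)
i,K,T=cam("wrist");save("w4",i);np.savez("w4",K=K,T=T,e=robot.state()["eef_pos"],r=robot.state()["ee_rot"])
robot.move_linear([0.5,-0.38,0.30],vel=0.2)
robot.reach([0.62,0.101,0.28],down(np.radians(86)))
i,K,T=cam("wrist");save("w5",i);np.savez("w5",K=K,T=T,e=robot.state()["eef_pos"],r=robot.state()["ee_rot"])
print(robot.state()["t"],robot.state()["eef_pos"],robot.state()["finger_gap"])
E
```

```text
9.8 [0.62027423 0.09968561 0.27997398] 0.1110987373538046
```

View pics/w4.png

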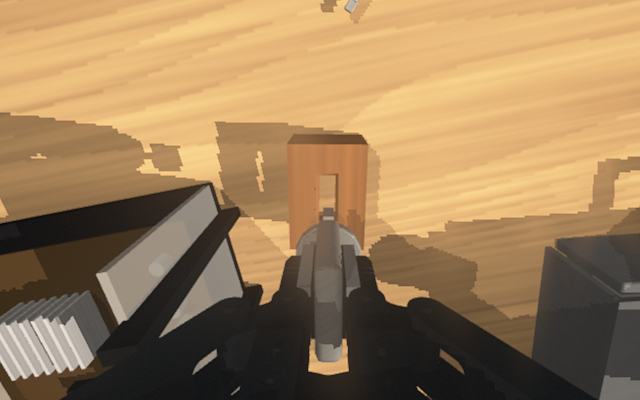

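View pics/w5.png

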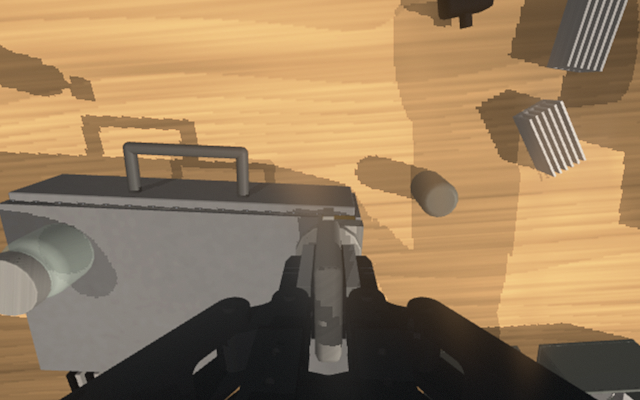

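```bash
python3 - <<'E'
from h import *
robot.move_linear([0.70,0.06,0.28],vel=0.15)
s=robot.state()
i,K,T=cam("wrist");save("w6",i);np.savez("w6",K=K,T=T,e=s["eef_pos"],r=s["ee_rot"])
save("w6c",cv2.resize(i[100:260,280:480],None,fx=3.8,fy=3.8,interpolation=2))
robot.move_linear([0.70,0.10,0.28],vel=0.15)
s=robot.state()
i,K,T=cam("wrist");save("w7",i);np.savez("w7",K=K,T=T,e=s["eef_pos"],r=s["ee_rot"])
save("w7c",cv2.resize(i[100:260,240:440],None,fx=3.8,fy=3.8,interpolation=2))
E
```

```text
(no output)
```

View pics/w6c.png

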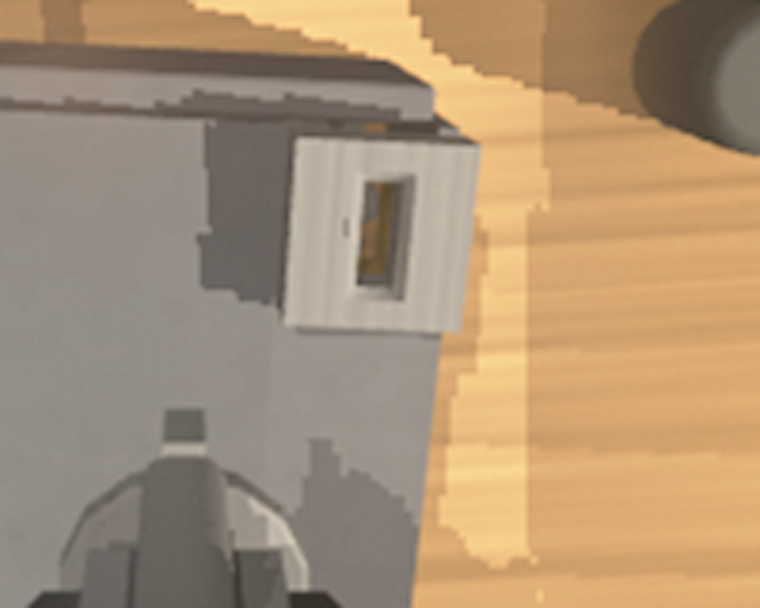

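View pics/w7c.png

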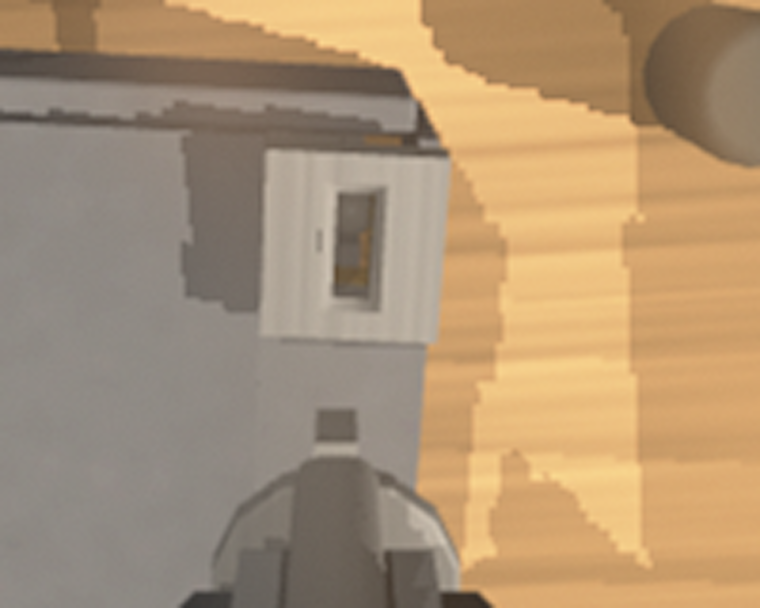

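View pics/w6.png

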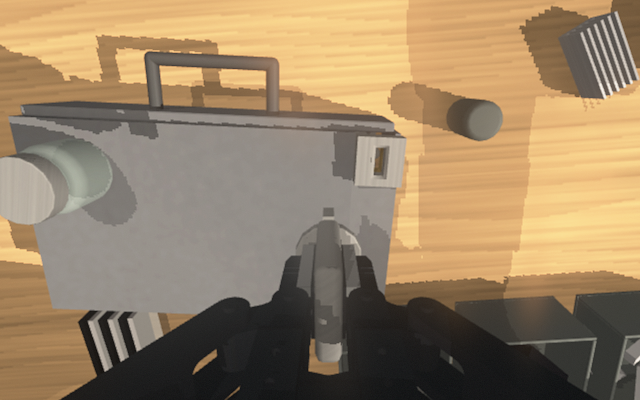

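```bash
python3 - <<'E'
from h import *
def go(n,ox,oy,corn,hole,tip):
    d=np.load(n+".npz");K,T=d["K"],d["T"];e=d["e"];M=R.from_quat(d["r"]).as_matrix()
    w=lambda a:(ox+(a[0]+.5)/3.8-.5,oy+(a[1]+.5)/3.8-.5)
    c=np.array([onz(K,T,*w(p),.1) for p in corn]);m=c.mean(0)
    print(n,"boss",m.round(4),[np.linalg.norm(c[k]-c[k-1]).round(4) for k in range(4)])
    a=(c[3]+c[2]-c[0]-c[1])[:2];b=(c[1]+c[2]-c[0]-c[3])[:2];print("x ang",np.degrees(np.arctan2(a[1],a[0])),"y ang",np.degrees(np.arctan2(b[1],b[0])))
    print("hole",onz(K,T,*w(hole),.1).round(4))
    p=onz(K,T,*w(tip),e[2]-.068);print("tip in tool",(M.T@(p-e)).round(4), "e",e, "yaw",np.degrees(np.arctan2(M[1,1],M[0,1])))
go("w7",240,100,[(265,150),(449,155),(437,343),(260,340)],(358,248.5),(336,409))
go("w6",280,100,[(296,137),(480,147),(461,332),(285,324)],(384,237),(185,409))
E
```

```text
w7 boss [0.691  0.1059 0.1   ] [np.float64(0.045), np.float64(0.0417), np.float64(0.0446), np.float64(0.0419)]
x ang -6.1897265675581625 y ang 84.8148276357133
hole [0.691  0.1072 0.1   ]
tip in tool [0.0104 0.0002 0.068 ] e [0.69955656 0.1011941  0.28042519] yaw 86.12533112566292
w6 boss [0.6909 0.1061 0.1   ] [np.float64(0.0438), np.float64(0.0416), np.float64(0.0436), np.float64(0.0416)]
x ang -5.9573068400487585 y ang 83.02915802655178
hole [0.691  0.1069 0.1   ]
tip in tool [0.0104 0.0004 0.068 ] e [0.69968736 0.05968511 0.27973509] yaw 85.9614731131088
```

```bash
python3 - <<'E'
from h import *
q=down(np.radians(84.2))
robot.move_linear([0.691,0.1066,0.21],q,vel=0.12)
robot.move_linear([0.691,0.1066,0.176],q,vel=0.05)
robot.pause(0.3)
s=robot.state();print(s["t"],s["eef_pos"],s["wrist_force"]);M=R.from_quat(s["ee_rot"]).as_matrix();print(M.round(3).tolist(),np.degrees(np.arctan2(M[1,1],M[0,1])))
i,K,T=cam("wrist");save("w8",i);np.savez("w8",K=K,T=T,e=s["eef_pos"],r=s["ee_rot"])
save("w8c",cv2.resize(i[170:330,240:440],None,fx=3.8,fy=3.8,interpolation=2))
E
```

```text
12.9417 [0.69117559 0.10659033 0.17637034] [ 0.46355063  0.64808404 -0.89191141]
[[-0.995, 0.101, 0.001], [0.101, 0.995, 0.0], [-0.001, 0.0, -1.0]] 84.200177374081
```

View pics/w8c.png

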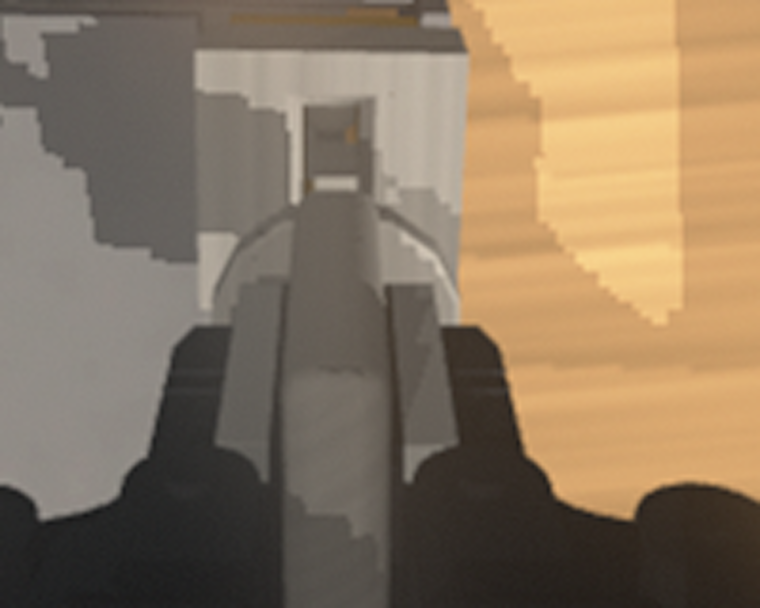

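```bash
python3 - <<'E'
from h import *
q=down(np.radians(84.2))
r=robot.move_linear([0.691,0.1063,0.1352],q,vel=0.025,guard=12)
s=robot.state();print(r,s["t"],s["eef_pos"],s["wrist_force"],s["finger_gap"])
i,K,T=cam("wrist");save("w9",i)
E
```

```text
False 14.775 [0.69101999 0.1063163  0.13674033] [-2.29233985 -0.75392649  5.41491346] 0.11025299356488422
```

View pics/w9.png

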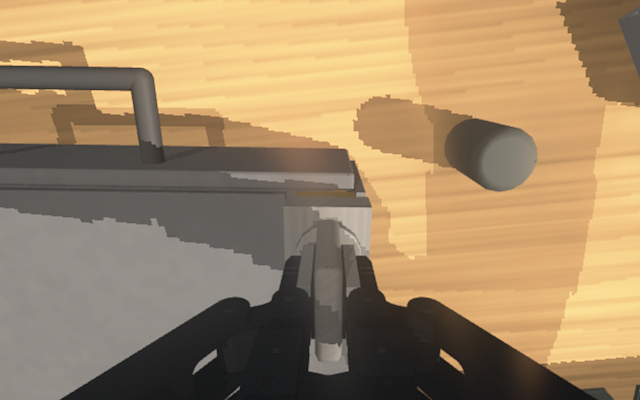

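```bash
python3 - <<'E'
from h import *
q=down(np.radians(84.2))
p=[0.691,0.1063,0.1340]
r=robot.move_linear(p,q,vel=0.02,guard=25);robot.pause(0.4)
s=robot.state();print(r,s["t"],s["eef_pos"],s["wrist_force"])
for a in (0.3,0.6,0.9,1.15,1.25,1.32,1.37):
    robot.move_linear(p,down(np.radians(84.2)-a),vel=0.05)
    s=robot.state();M=R.from_quat(s["ee_rot"]).as_matrix();print(a,round(np.radians(84.2)-np.arctan2(M[1,1],M[0,1]),3),s["t"],np.round(s["eef_pos"],4),np.round(s["wrist_force"],1),np.round(s["wrist_torque"],2))
i,K,T=cam("wrist");save("w10",i)
E
```

```text
False 15.475 [0.69100928 0.10631594 0.13670232] [-4.1069072   0.54395128 11.00551252]
0.3 0.301 15.925 [0.6911 0.1056 0.1367] [-4.7 -2.7  9.7] [-0.52  1.04  0.01]
0.6 0.601 16.375 [0.691  0.1053 0.1367] [-5.2 -3.5 10.6] [-0.71  1.07  0.02]
0.9 0.901 16.825 [0.6908 0.105  0.1367] [-4.6 -3.5 11.1] [-0.85  1.31 -0.03]
1.15 1.151 17.225 [0.6906 0.1049 0.1368] [-6.9 -4.1 10.8] [-0.88  1.37  0.01]
1.25 1.251 17.475 [0.6905 0.1048 0.1367] [-5.9 -4.7 11.3] [-1.03  1.44  0.08]
1.32 1.321 17.725 [0.6904 0.1048 0.1367] [-5.6 -4.2 12. ] [-1.01  1.51  0.04]
1.37 1.371 17.975 [0.6903 0.1048 0.1368] [-6.9 -5.1 12.1] [-0.98  1.55  0.06]
```

View pics/w10.png

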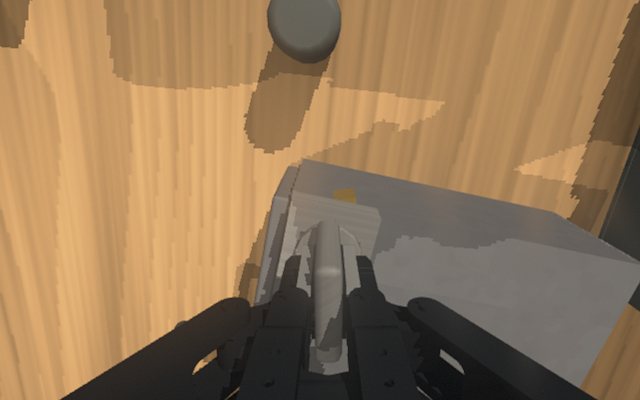

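```bash
python3 - <<'E'
from h import *
d=np.load("w6.npz");K,T=d["K"],d["T"];K=tuple(K)
a=onz(K,T,152,59,.06);b=onz(K,T,273,63.5,.06);print(a,b,(a+b)/2,np.linalg.norm(a-b));v=b-a;print(np.degrees(np.arctan2(v[1],v[0])))
# cabinet front edge top z=.085, w6: 
a=onz(K,T,22,113,.085);b=onz(K,T,330,127,.085);v=b-a;print(np.degrees(np.arctan2(v[1],v[0])))
s=robot.state()
hand.grip(0.4)
e=np.array(s["eef_pos"]);robot.move_linear(e+[0,0,0.09],vel=0.12)
s=robot.state();print(s["t"],s["wrist_force"])
robot.move_linear([0.56,0.0,0.25],down(np.radians(-6)),vel=0.2)
i,K,T=cam("wrist");save("w11",i)
i,K,T=cam("scene");save("s11",cv2.resize(i[200:360,180:420],None,fx=3,fy=3,interpolation=2))
E
```

```text
[ 0.59005228 -0.0923267   0.06      ] [0.60161226 0.01678074 0.06      ] [ 0.59583227 -0.03777298  0.06      ] 0.10971812852671205
83.95204935406375
83.36476412991942
19.3083 [ 0.47423496 -0.51106741 -0.05815618]
```

View pics/w11.png

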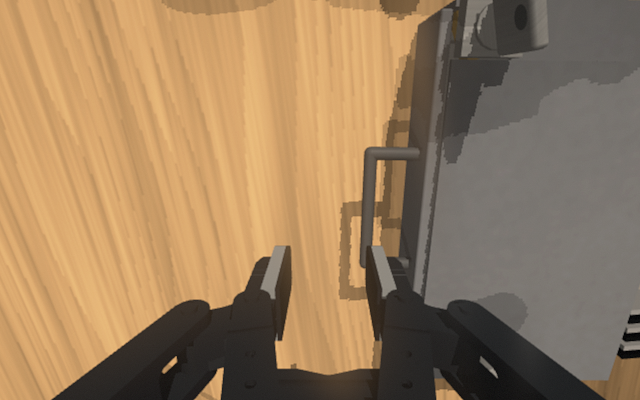

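View pics/s11.png

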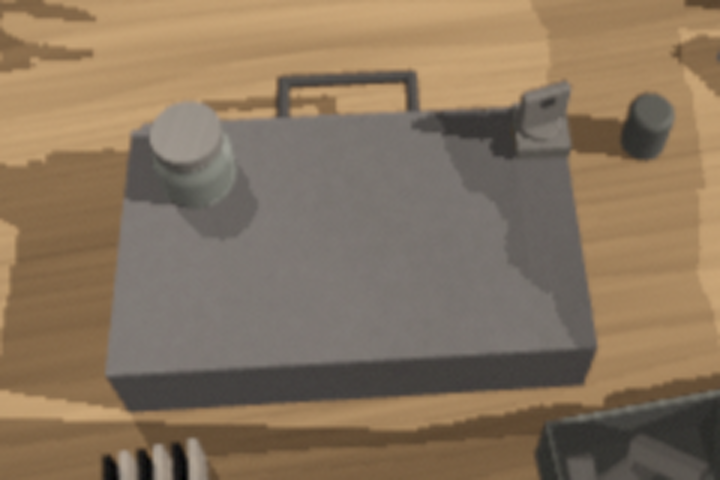

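```bash
python3 - <<'E'
from h import *
q=down(np.radians(-6.1));u=np.array([np.cos(np.radians(-6.1)),np.sin(np.radians(-6.1)),0])
h=np.array([0.5958,-0.0378,0.0])
robot.move_linear(h+[0,0,0.14],q,vel=0.2)
r=robot.move_linear(h+[0,0,0.066],q,vel=0.08,guard=12);print(r)
hand.grip(0.0);s=robot.state();print(s["t"],s["finger_gap"],s["eef_pos"],s["wrist_force"])
r=robot.move_linear(h-0.146*u+[0,0,0.066],q,vel=0.08,guard=25)
s=robot.state();print(r,s["t"],s["finger_gap"],s["eef_pos"],s["wrist_force"], np.dot(np.array(s["eef_pos"])-h,u))
E
```

```text
False
22.575 0.11906528385804661 [ 0.59432481 -0.03767405  0.06663471] [-5.7074643   0.67273835  5.80654339]
True 24.275 0.11543565342455668 [ 0.45513348 -0.02134784  0.06662059] [0.40205071 0.44775473 1.63283976] -0.14161832989623027
```

```bash
python3 - <<'E'
from h import *
robot.pause(0.25);hand.grip(0.5)
e=np.array(robot.state()["eef_pos"]);print(e)
robot.move_linear(e+[0,0,0.12],vel=0.2)
robot.reach([0.50,0.30,0.26],down(np.radians(90)))
s=robot.state();i,K,T=cam("wrist");save("w12",i);np.savez("w12",K=K,T=T,e=s["eef_pos"],r=s["ee_rot"])
i,K,T=cam("top");save("t12",cv2.resize(i[100:260,180:440],None,fx=3,fy=3,interpolation=2));np.savez("t12",K=K,T=T)
print(s["t"],s["joint_positions"])
E
```

```text
[ 0.45638756 -0.02151067  0.06666125]
26.95 [ 4.01826885e-01  3.28882502e-01  7.44898744e-02  1.31826016e+00
 -3.89819105e-04  4.03450184e-01]
```

View pics/w12.png

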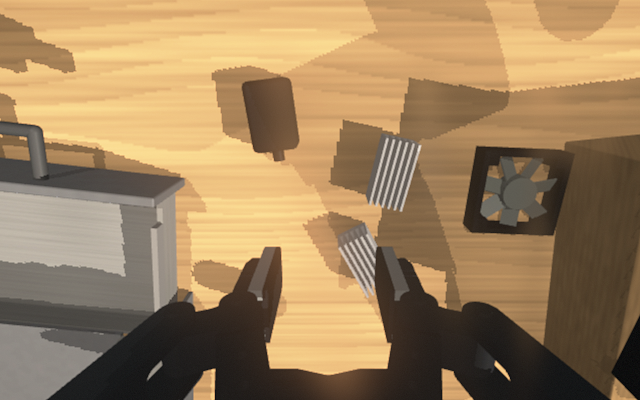

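View pics/t12.png

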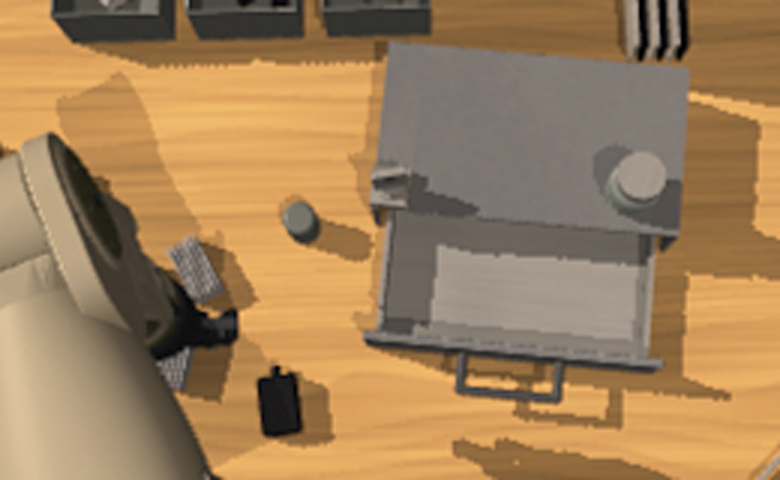

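```bash
python3 - <<'E'
from h import *
robot.reach([0.58,0.36,0.24],down(np.radians(90)))
s=robot.state();i,K,T=cam("wrist");save("w13",i);np.savez("w13",K=K,T=T,e=s["eef_pos"],r=s["ee_rot"])
save("w13c",cv2.resize(i[40:240,220:420],None,fx=3,fy=3,interpolation=2))
E
```

```text
(no output)
```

View pics/w13.png

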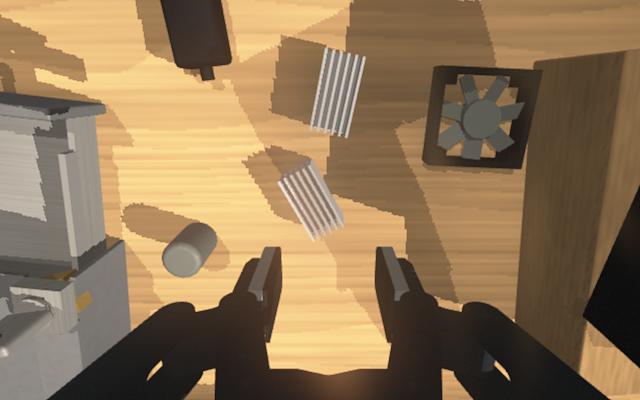

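View pics/w13c.png

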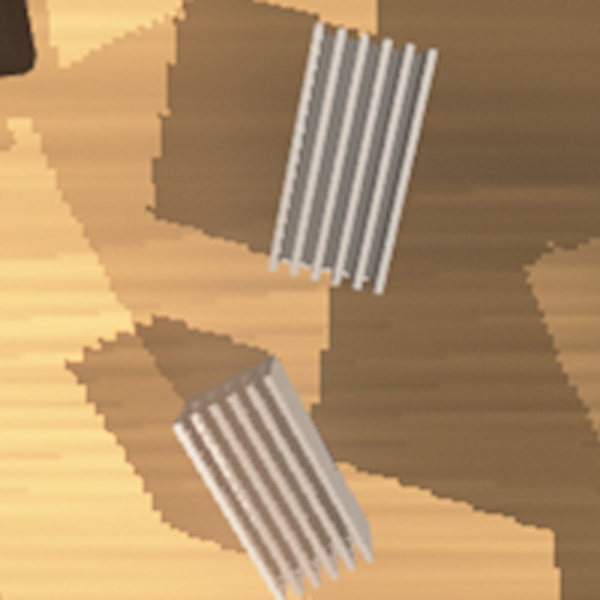

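```bash
python3 - <<'E'
from h import *
d=np.load("w13.npz");K,T=d["K"],d["T"]
w=lambda a:(220+(a[0]+.5)/3-.5,40+(a[1]+.5)/3-.5)
for n,c in (("A",[(313,22),(437,48),(382,294),(270,270)]),("B",[(176,425),(266,371),(356,570),(280,600)])):
    c=np.array([onz(K,T,*w(p),.034) for p in c]);m=c.mean(0)
    a=(c[3]+c[2]-c[0]-c[1])[:2];b=(c[1]+c[2]-c[0]-c[3])[:2]
    print(n,m.round(4),[np.linalg.norm(c[k]-c[k-1]).round(4) for k in range(4)],"x ang",np.degrees(np.arctan2(a[1],a[0])),"y",np.degrees(np.arctan2(b[1],b[0])))
E
```

```text
A [0.5117 0.3666 0.034 ] [np.float64(0.0717), np.float64(0.0364), np.float64(0.0723), np.float64(0.0353)] x ang -11.385806677075093 y 78.40543706092562
B [0.6164 0.3411 0.034 ] [np.float64(0.0699), np.float64(0.0342), np.float64(0.0744), np.float64(0.028)] x ang 25.279550089280924 y 117.53097911663669
```

```bash
cat >> h.py <<'E'
def pick(x,y,yawdeg,z=0.031):
    q=down(np.radians(yawdeg));hand.grip(0.75)
    robot.reach([x,y,0.15],q)
    r=robot.move_linear([x,y,z],q,vel=0.12,guard=12);s=robot.state();print("down",r,s["eef_pos"],s["wrist_force"])
    hand.grip(0.0);s=robot.state();print("gap",s["finger_gap"],s["t"])
    robot.move_linear([x,y,0.2],q,vel=0.15);robot.pause(.1);s=robot.state();print("lift gap",s["finger_gap"],s["wrist_force"])
E
python3 - <<'E'
from h import *
pick(0.5117,0.3666,78.5)
robot.reach([0.57,0.10,0.26],down(np.radians(84)))
s=robot.state();i,K,T=cam("wrist");save("w14",i);np.savez("w14",K=K,T=T,e=s["eef_pos"],r=s["ee_rot"])
i,K,T=cam("top");save("t14",cv2.resize(i[100:260,180:440],None,fx=3,fy=3,interpolation=2));np.savez("t14",K=K,T=T)
print(s["t"],s["finger_gap"])
E
```

```text
down False [0.51245742 0.36694195 0.03192015] [ 1.0633045   0.68796894 -0.2169882 ]
gap 0.4133438518171803 29.9667
lift gap 0.41111762310635663 [ 0.19344912  0.25176157 -1.00555446]
32.425 0.412877392760995
```

View pics/w14.png

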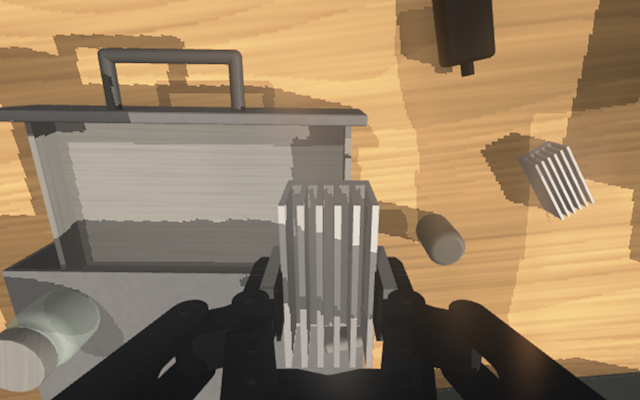

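View pics/t14.png

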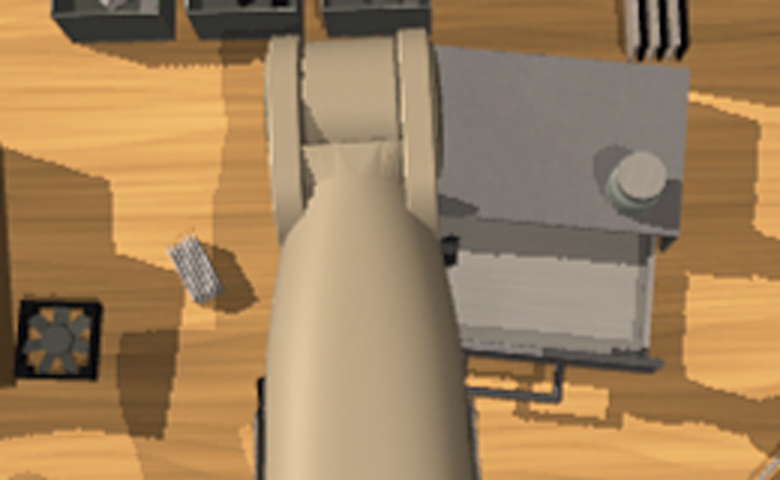

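```bash
python3 - <<'E'
from h import *
d=np.load("w14.npz");K,T=d["K"],d["T"]
u=np.array([np.cos(np.radians(-6.1)),np.sin(np.radians(-6.1))]);v=np.array([-u[1],u[0]])
for n,p,z in [("front top outer?",(200,108),.0785),("front top inner",(200,123),.0785),("floor front",(200,142),.008),("cab edge",(170,270),.085),("L wall top",(32,150),.038),("Rwall top",(350,165),.038),("h",(173,56),.06),("L2",(50,200),.038)]:
    w=onz(K,T,*p,z)[:2];r=w-np.array([.4566,-.0229]);print(n,w.round(4),"from handle u,v",(r@u).round(4),(r@v).round(4))
E
python3 - <<'E'
import cv2
i=cv2.imread("pics/w14.png");cv2.imwrite("pics/w14c.png",cv2.resize(i[90:290,0:380],None,fx=2.1,fy=2.1,interpolation=2))
E
```

```text
front top outer? [0.5011 0.0006] from handle u,v 0.0417 0.0281
front top inner [ 0.5132 -0.0021] from handle u,v 0.0541 0.0267
floor front [ 0.5377 -0.0327] from handle u,v 0.0817 -0.0011
cab edge [ 0.6453 -0.0582] from handle u,v 0.1914 -0.015
L wall top [ 0.5245 -0.1877] from handle u,v 0.085 -0.1567
Rwall top [0.5724 0.1231] from handle u,v 0.0997 0.1575
h [ 0.4569 -0.0196] from handle u,v -0.0001 0.0033
L2 [ 0.5768 -0.1883] from handle u,v 0.1371 -0.1517
```

View pics/w14c.png

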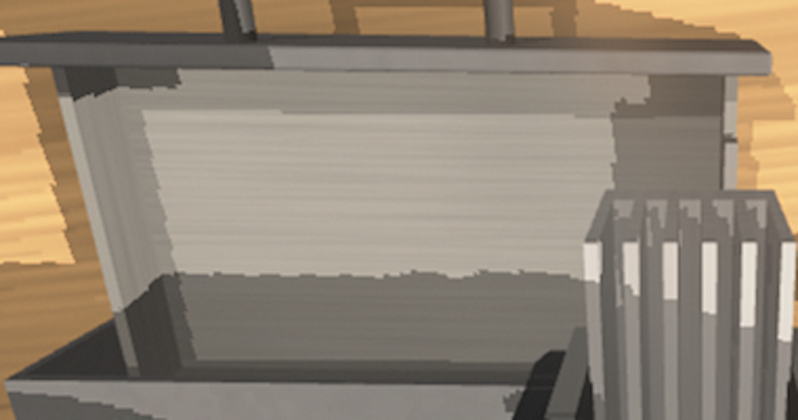

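```bash
cat >> h.py <<'E'
U=np.array([np.cos(np.radians(-6.1)),np.sin(np.radians(-6.1)),0]);V=np.array([-U[1],U[0],0])
TR=np.array([.4566,-.0229,0])+.145*U
def place(tx,ty,yaw=83.9):
    q=down(np.radians(yaw));p=TR+tx*U+ty*V
    robot.reach(p+[0,0,.16],q)
    robot.move_linear(p+[0,0,.048],q,vel=0.12)
    r=robot.move_linear(p+[0,0,.037],q,vel=0.03,guard=6);s=robot.state();print("place",r,s["eef_pos"],s["wrist_force"])
    robot.pause(.2);hand.grip(0.6);robot.move_linear(p+[0,0,.2],q,vel=0.15);print(robot.state()["t"])
E
python3 - <<'E'
from h import *
place(-.015,.05)
robot.reach([0.60,0.32,0.22],down(np.radians(105)))
s=robot.state();i,K,T=cam("wrist");save("w15",i);np.savez("w15",K=K,T=T,e=s["eef_pos"],r=s["ee_rot"])
i,K,T=cam("top");save("t15",cv2.resize(i[100:260,180:440],None,fx=3,fy=3,interpolation=2));np.savez("t15",K=K,T=T)
E
```

```text
place True [0.59263557 0.01280103 0.04005027] [ 1.58349955 -0.63481194  4.70613552]
36.2917
```

View pics/w15.png

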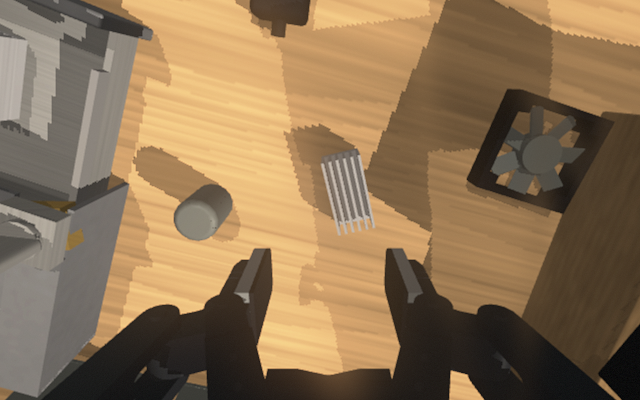

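View pics/t15.png

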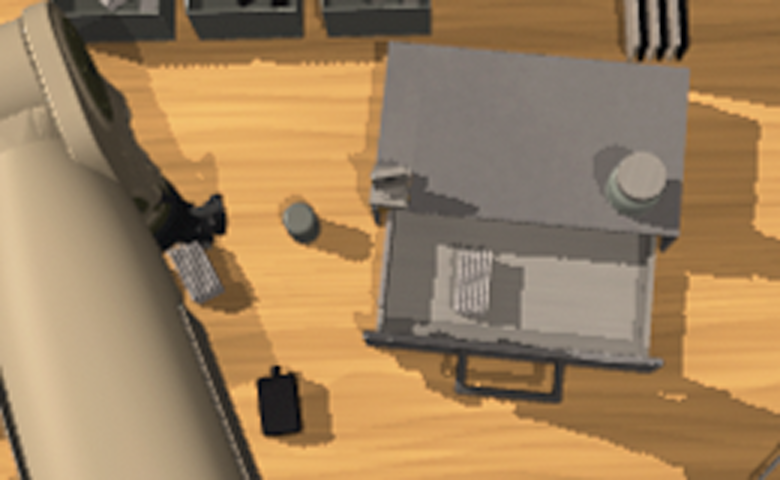

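```bash
python3 - <<'E'
import cv2
i=cv2.imread("pics/w15.png");cv2.imwrite("pics/w15c.png",cv2.resize(i[135:250,300:400],None,fx=5,fy=5,interpolation=2))
E
```

```text
(no output)
```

View pics/w15c.png

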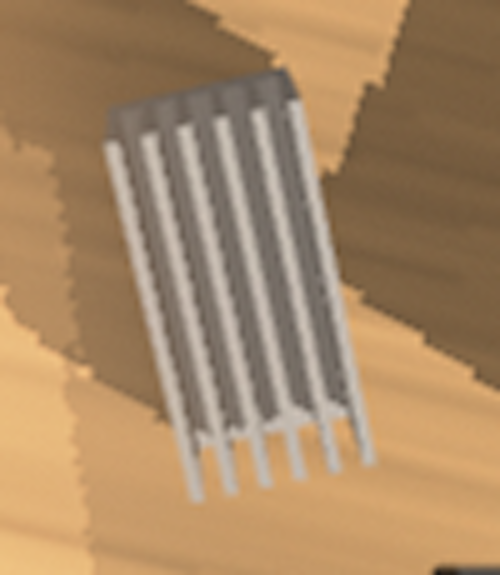

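```bash
python3 - <<'E'
from h import *
d=np.load("w15.npz");K,T=d["K"],d["T"]
c=[(105,142),(301,100),(375,463),(190,502)]
c=np.array([onz(K,T,300+p[0]/5,135+p[1]/5,.034) for p in c]);m=c.mean(0)
a=(c[3]+c[2]-c[0]-c[1])[:2];b=(c[1]+c[2]-c[0]-c[3])[:2]
xa=np.degrees(np.arctan2(a[1],a[0]))
print(m.round(4),[np.linalg.norm(c[k]-c[k-1]).round(4) for k in range(4)],xa,np.degrees(np.arctan2(b[1],b[0])))
pick(m[0],m[1],xa+90)
place(-.015,-.05)
e=TR+np.array([-.02,0,.29])
robot.reach(e,down(np.radians(83.9)))
s=robot.state();i,K,T=cam("wrist");save("w16",i);np.savez("w16",K=K,T=T,e=s["eef_pos"],r=s["ee_rot"])
i,K,T=cam("scene");save("s16",i)
E
```

```text
[0.6165 0.3427 0.034 ] [np.float64(0.0721), np.float64(0.0357), np.float64(0.0717), np.float64(0.036)] 27.714114980737747 117.5609446309297
down False [0.61728653 0.34299887 0.03219252] [-0.48488048  0.22671524 -0.03356715]
gap 0.412415970447974 39.7583
lift gap 0.41010373521151844 [-0.14440678  0.55043575 -1.33894222]
place True [ 0.58200778 -0.08677254  0.04010459] [1.31885017 0.49091177 4.49361607]
45.8917
```

View pics/w16.png

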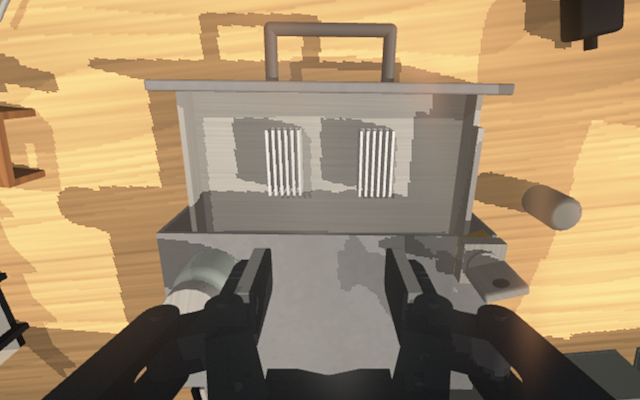

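View pics/s16.png

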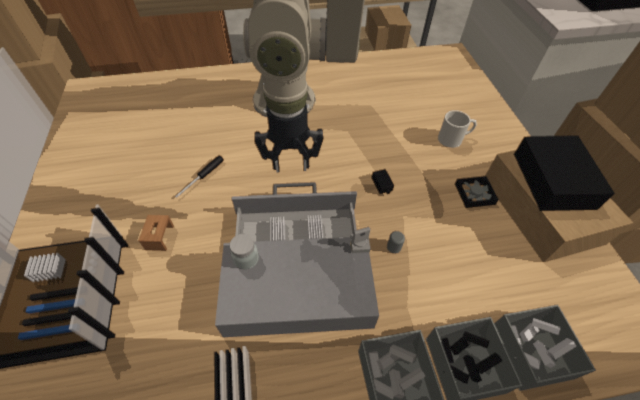

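```bash
python3 - <<'E'
from h import *
q=down(np.radians(-6.1));h=np.array([0.4566,-0.0225,0])
hand.grip(0.4)
robot.reach(h+[0,0,0.16],q)
r=robot.move_linear(h+[0,0,0.066],q,vel=0.1,guard=12);print(r)
hand.grip(0.0);e=np.array(robot.state()["eef_pos"]);print(e,robot.state()["finger_gap"])
r=robot.move_linear(e+0.137*U,q,vel=0.07,guard=30);print(r,robot.state()["t"])
r=robot.move_linear(e+0.143*U,q,vel=0.03,guard=20);robot.pause(.3)
s=robot.state();print(r,s["t"],s["eef_pos"],s["wrist_force"],(np.array(s["eef_pos"])-e)@U)
E
```

```text
False
[ 0.45714039 -0.02261156  0.06673522] 0.11699015795703276
False 51.725
True 52.25 [ 0.59416318 -0.03869361  0.06678239] [-0.93942296 -0.56354109  4.89542607] 0.1379558972316807
```

```bash
python3 - <<'E'
from h import *
q=down(np.radians(-6.1))
s=robot.state();e=np.array(s["eef_pos"]);print(s["wrist_force"])
r=robot.move_linear(e+0.004*U,q,vel=0.02,guard=22)
s=robot.state();print(r,s["t"],s["eef_pos"],s["wrist_force"],(np.array(s["eef_pos"])-e)@U)
robot.pause(.3)
hand.grip(0.4);e=np.array(robot.state()["eef_pos"]);robot.move_linear([e[0],e[1],.2],vel=.15)
robot.reach([0.70,0.08,0.28],down(np.radians(6.8)))
i,K,T=cam("top");save("t17",cv2.resize(i[100:260,280:440],None,fx=4,fy=3.75,interpolation=2))
robot.move_linear([0.66,0.105,0.26],vel=.15)
s=robot.state();i,K,T=cam("wrist");save("w17",i);np.savez("w17",K=K,T=T,e=s["eef_pos"],r=s["ee_rot"]);print(s["joint_positions"])
E
```

```text
[-0.93942296 -0.56354109  4.89542607]
False 52.6333 [ 0.59429603 -0.03870472  0.06669098] [-11.25432065  -1.28289846  11.00898045] 0.00013327996821761801
[ 3.62925734e-02  5.02960843e-01  3.40038541e-01  1.40781408e+00
 -3.81300215e-04  1.48959534e+00]
```

View pics/w17.png

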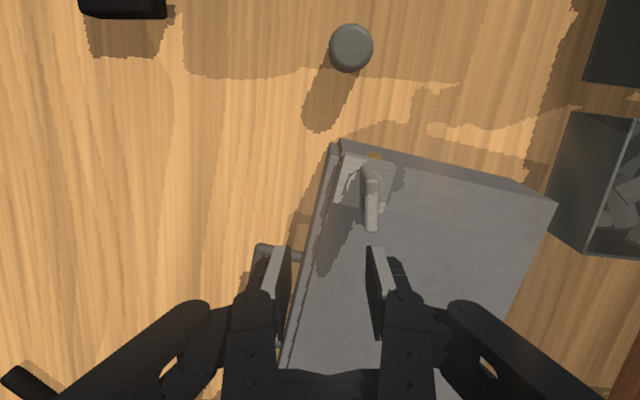

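View pics/t17.png

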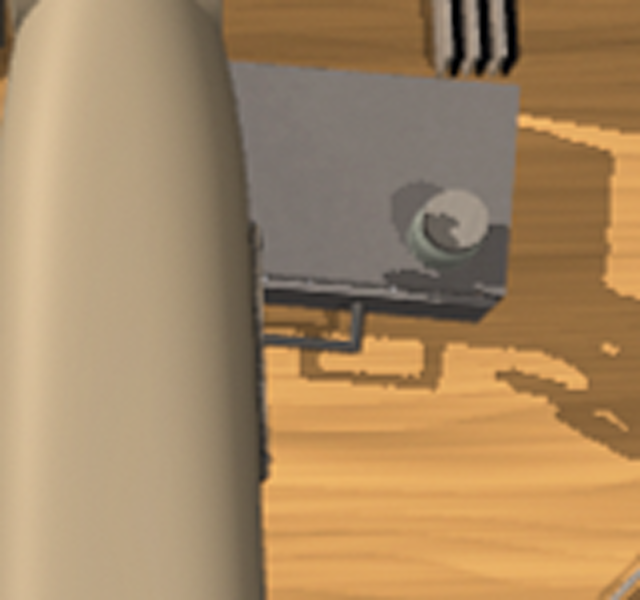

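```bash
python3 - <<'E'
from h import *
d=np.load("w17.npz");K,T=d["K"],d["T"]
i=cv2.imread("pics/w17.png");cv2.imwrite("pics/w17c.png",cv2.resize(i[145:245,320:420],None,fx=6,fy=6,interpolation=2))
E
```

```text
(no output)
```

View pics/w17c.png

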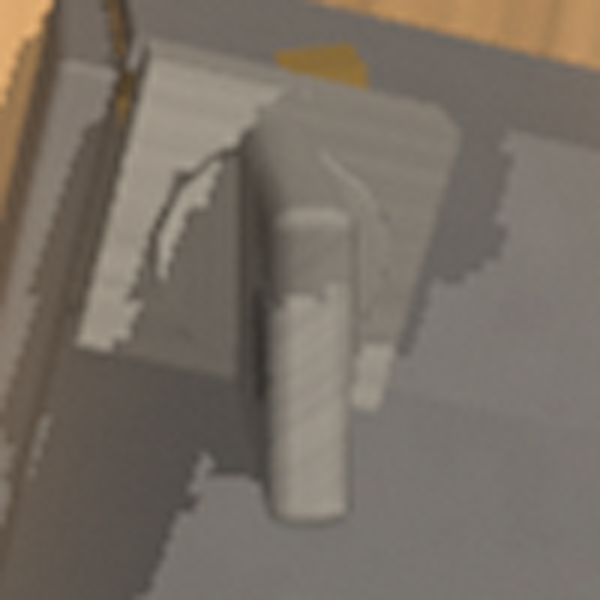

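```bash
python3 - <<'E'
from h import *
d=np.load("w17.npz");K,T=d["K"],d["T"]
a=onz(K,T,320+314/6,145+212/6,.1525);b=onz(K,T,320+311/6,145+518/6,.1525)
v=a-b;print((a+b)/2,np.linalg.norm(v),np.degrees(np.arctan2(v[1],v[0])))
E
```

```text
[0.69139524 0.10548926 0.1525    ] 0.03740747173239723 98.42766540382702
```

```bash
python3 - <<'E'
from h import *
hand.grip(0.4)
p=np.array([0.6909,0.1056,0.1362])
robot.move_linear(p+[0,0,.05],down(np.radians(7)),vel=.15)
r=robot.move_linear(p,down(np.radians(7)),vel=.06,guard=12);print(r,robot.state()["eef_pos"])
hand.grip(0.0);s=robot.state();print(s["finger_gap"],s["eef_pos"],s["wrist_force"])
for y in (20,40,60,75,82,84.5):
    robot.move_linear(p+[0,0.0005*(y-7)/77,0],down(np.radians(y)),vel=.05)
    s=robot.state();M=R.from_quat(s["ee_rot"]).as_matrix();print(y,round(np.degrees(np.arctan2(M[1,1],M[0,1])),2),s["t"],np.round(s["eef_pos"],4),np.round(s["wrist_force"],1),np.round(s["wrist_torque"],2))
i,K,T=cam("wrist");save("w18",i)
E
```

```text
False [0.69120126 0.10562522 0.1366158 ]
0.11031203768558209 [0.69064925 0.10554304 0.13670521] [-2.25358504 -0.62873407  2.15017649]
20 19.84 58.25 [0.6909 0.1057 0.1367] [-2.1 -0.2  4.2] [-0.04  0.52  0.02]
40 39.89 58.75 [0.6904 0.1057 0.1367] [-2.9 -1.   5.1] [-0.18  0.91  0.06]
60 59.88 59.25 [0.6904 0.1058 0.1367] [-3.2 -1.6  5.9] [-0.17  0.89 -0.  ]
75 74.89 59.6583 [0.6903 0.1059 0.1367] [-3.4 -1.6  5.6] [-0.14  0.95 -0.01]
82 81.89 59.9333 [0.6903 0.1059 0.1367] [-3.7 -1.6  5.1] [-0.12  1.   -0.01]
84.5 84.38 60.1833 [0.6903 0.1059 0.1367] [-4.1 -0.7  5.9] [-0.17  0.97  0.01]
```

View pics/w18.png

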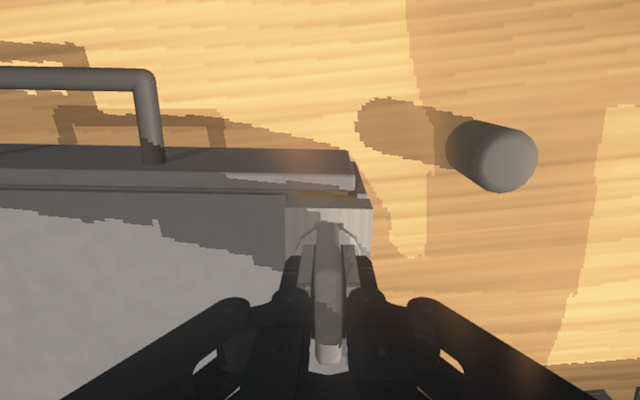

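```bash
python3 - <<'E'
from h import *
robot.pause(.2)
s=robot.state();e=np.array(s["eef_pos"])
r=robot.move_linear([.6908,.1061,.15],down(np.radians(84.3)),vel=.04,guard=20);s=robot.state();print(r,s["eef_pos"],s["wrist_force"],s["finger_gap"])
if not r:
    r=robot.move_linear([.6908,.1061,.22],vel=.08,guard=20);s=robot.state();print(r,s["eef_pos"],s["wrist_force"],s["finger_gap"],s["t"])
i,K,T=cam("wrist");save("w19",i);np.savez("w19",K=K,T=T,e=s["eef_pos"],r=s["ee_rot"])
save("w19c",cv2.resize(i[130:330,220:440],None,fx=3.5,fy=3,interpolation=2))
E
```

```text
False [0.69044848 0.10613332 0.15031976] [-3.48735358 -1.12603665  1.41772664] 0.10531988497149733
False [0.69055915 0.10607768 0.21927499] [-0.00329846  0.16127485 -0.15423036] 0.10390841364931948 61.95
```

View pics/w19c.png

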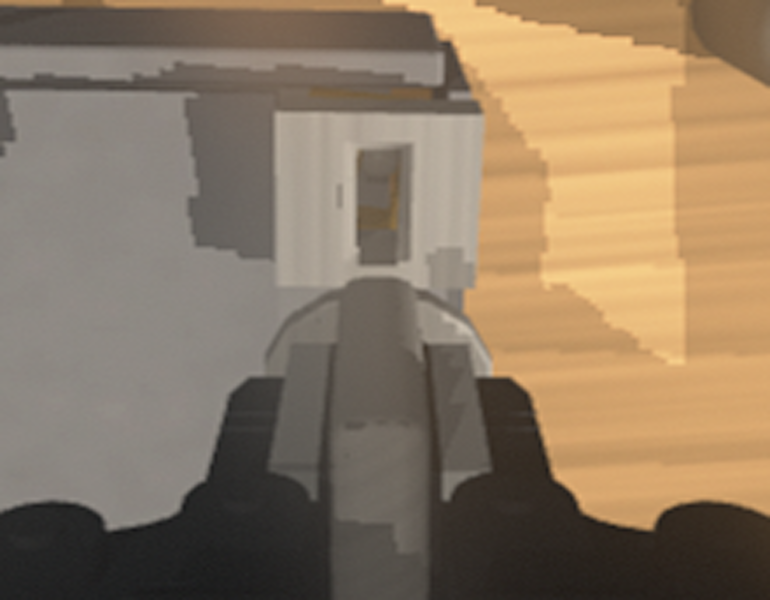

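```bash
python3 - <<'E'
from h import *
robot.reach([0.50,-0.1,0.30],down(np.radians(84)))
s=robot.state();i,K,T=cam("wrist");save("w20",i);np.savez("w20",K=K,T=T,e=s["eef_pos"],r=s["ee_rot"])
save("w20c",cv2.resize(i[180:380,220:440],None,fx=3.5,fy=3,interpolation=2))
i,K,T=cam("scene")
u,v=proj(K,T,np.array(s["eef_pos"])-[0,0,.04]);print(u,v)
u=int(u);v=int(v);save("s20",cv2.resize(i[v-60:v+60,u-70:u+70],None,fx=5,fy=5,interpolation=2))
E
```

```text
260.4668453566012 148.15854214211558
```

View pics/w20c.png

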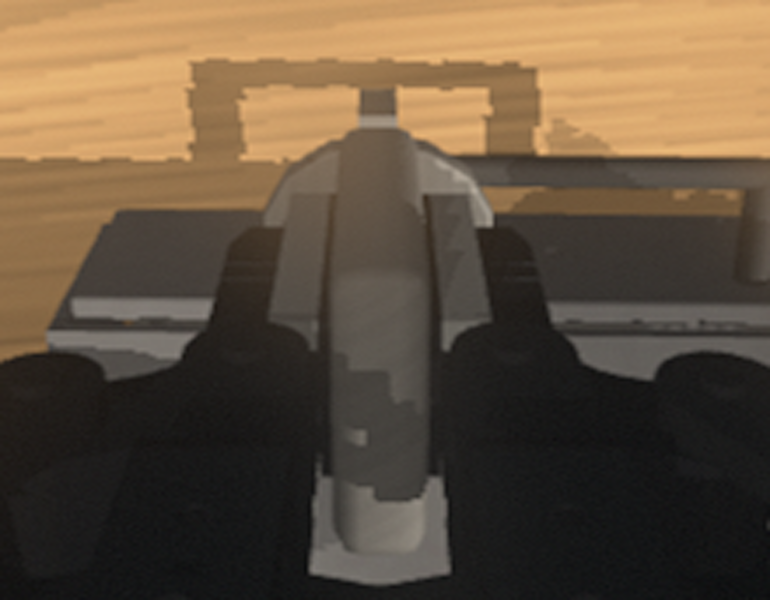

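View pics/s20.png

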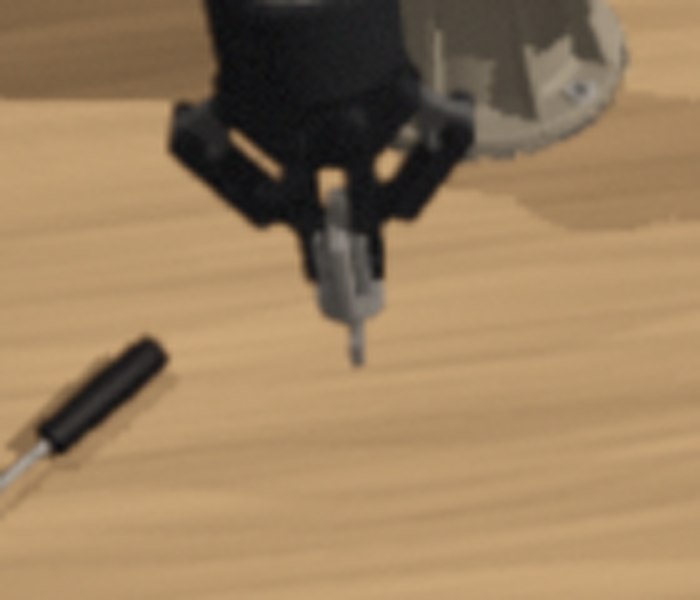

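```bash
python3 - <<'E'
from h import *
d=np.load("w20.npz");K,T=d["K"],d["T"];M=R.from_quat(d["r"]).as_matrix()
print(M.T@(onz(K,T,220+378/3.5,180+88/3,d["e"][2]-.0687)-d["e"]))
E
```

```text
[0.00894294 0.00025394 0.0686972 ]
```

```bash
python3 - <<'E'
from h import *
q=down(np.radians(78.8))
robot.reach([0.5275,-0.402,0.20],q)
r=robot.move_linear([0.5275,-0.402,0.128],q,vel=.1,guard=15)
r=robot.move_linear([0.5275,-0.402,0.085],q,vel=.03,guard=7)
s=robot.state();print(r,s["eef_pos"],s["wrist_force"],s["t"],s["finger_gap"])
i,K,T=cam("wrist");save("w21",i)
E
```

```text
True [ 0.52742251 -0.40194387  0.08619733] [-0.40454801 -0.23453529  5.13954565] 66.6167 0.1073268867196948
```

View pics/w21.png

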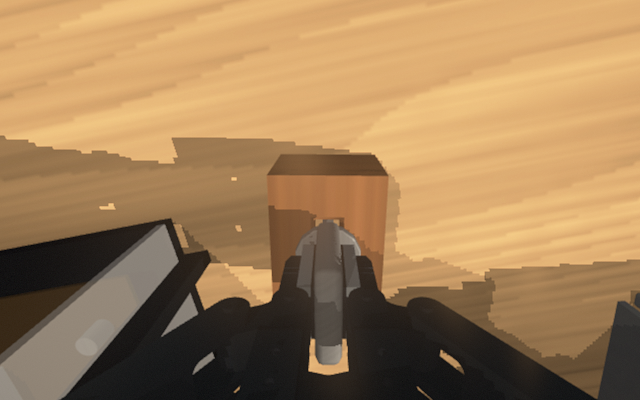

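Seated on the stand at the same height (0.0862) as when first grasped. Releasing and retreating, then checking.

```bash
python3 - <<'E'
from h import *
hand.grip(0.4);e=np.array(robot.state()["eef_pos"])
robot.move_linear(e+[0,0,.1],vel=.12)
i,K,T=cam("wrist");save("w22",i);robot.reach([0.42,-0.25,0.32],down(np.radians(84)))
robot.pause(.3);s=robot.state();print(s["t"],s["wrist_force"])
i,K,T=cam("scene");save("s22",i)
i,K,T=cam("top");save("t22",i)
E
```

```text
69.275 [ 0.0845882   0.55716283 -0.21237923]
```

View pics/w22.png

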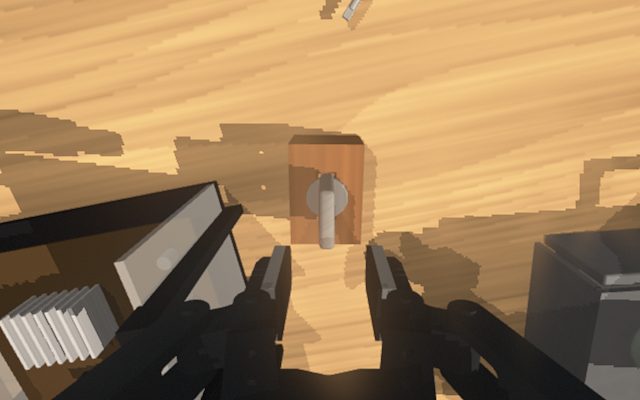

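View pics/s22.png

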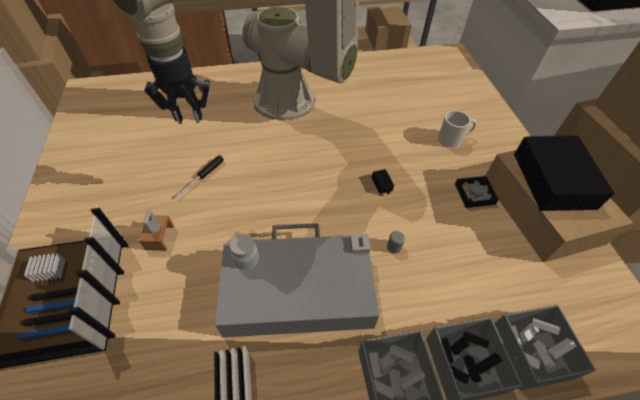

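View pics/t22.png

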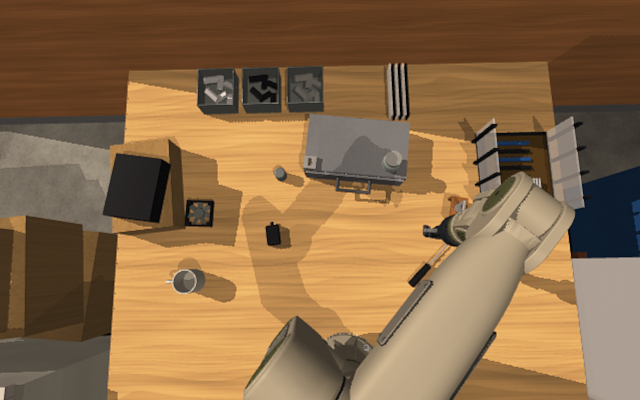

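```bash
python3 - <<'E'
from h import *
print(robot.close_job())
E
```

```text
the job is handed in; nothing more can be done
None
```

The job is handed in after about 69 s of robot time. Both heat sinks on the bench are in the locked drawer and the key is back in its stand. The hand-in gives no verdict.

- **Key and lock:** I pushed the key home and turned it to the stop. Afterwards I turned it back to within about 0.5° of the keyhole line and it came out freely.
- **Drawer:** It slid 0.14 m to its stop. When I pushed it shut, the handle came back to within about 1 mm of its starting position, pressing against the stop.
- **Heat sinks:** Both were laid side by side, flat with fins up, on the drawer floor. I confirmed this with the wrist camera before shutting the drawer; I could not see them afterwards.
- **Final pictures:** The key hangs upright in its stand, at the same seating height as at the start. The drawer looks shut, the keyhole is in the locked position, nothing else appears to have moved, and the arm is clear of everything.

- **Key position in the grip:** It was off by about 1.5 mm along the jaws after I pulled it from the lock. I corrected for this before hanging it.
- **White finned block in the rack:** I left it, taking it as scenery. It is about 0.9 m from the base, beyond the arm's reach, and not on the bench itself.

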